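# Sift the small steel balls out of the tipping bowl with a sorting card

### The job

Pull the sorting card forward out of its sprung clip, lay it flat on the cork mat and let go, then take it again by the middle of its round bar. Lay the card across the front of the tipping bowl's rim, leaving a gap at the lip that only the small balls fit through, and tip the bowl with it so that all the small steel balls roll into the tray while the large one stays in the bowl. Let the bowl come back level, lay the card flat on the mat again and let go, without disturbing the other things on the bench.

Things in the scene. Friction and masses are not known exactly. Their poses are not given: they have to be found in the camera images.
- card: the loose sorting card, 110 to 180 g, same front and back: a flat white blade 44 mm (its x) by 160 mm (y) by 4 mm thick, with a round bar above it and a tab at each end. Origin at the centre of the blade's underside, z out of its top. It starts in the clip, bar seated, blade hanging level below, its x and y along the clip's
- card_bar (a point): middle of the card's round aluminium bar: 14 mm diameter, along the card's y, axis 34 mm above the underside (23 mm clear over the blade), free for y -31 to 31 mm, between posts at y = +-34 mm (6 mm thick, 14 mm wide, 43 mm tall)
- card_tab_left (a point): top centre of the upright tab at the card's +y end: 76 mm from the card's middle, 43 mm above the underside; 8 mm thick (y), 34 mm wide (x), standing 39 mm above the blade's top; 35 mm of free room between it and the bar's post
- card_tab_right (a point): top centre of the same tab at the card's -y end
- clip: the fixed clip stand: dark steel base 110 by 120 by 12 mm, a post 16 by 40 mm and 140 mm high, 68 mm behind (+x of) the origin, and an arm that carries the clip forward over the blade. Origin on the bench straight below the seat. The C opens to its -x, roughly towards the robot; z is up
- clip_mid (a point): centre of the bar seat of the grey C-clip, 125 mm above the bench. The clip is 40 mm wide (y -20 to 20 mm) with an upper and a lower sprung jaw; it covers the middle of the bar, so take the card by an end tab. A level pull of about 10 N along the clip's -x snaps the bar out; it is free after 20 mm
- mat: the cork mat, fixed, 100 mm (x) by 180 mm (y) by 3 mm thick; origin at the centre of its underside, on the bench. The card is laid on it, its long side along the mat's y
- stand: the fixed white tipping stand, origin on the bench straight below the middle of the bowl's pivot axis; the bowl tips to its -x, roughly towards the robot. Its catch tray is an open box in front: x -170 to -45 mm, y -75 to 75 mm, 45 mm high, 4 mm walls. Two uprights 8 mm thick and 146 mm high at y = +-90 mm, within 8 mm of the axis in x
- bowl_hinge (a point): the middle of the bowl's pivot axis, 140 mm above the bench; the axis lies along the stand's y
- bowl (a joint): tip angle of the bowl, rad: 0 level (a stop), up to 0.95 (a stop) as the front lip goes down to the stand's -x. A spring brings it back level when let go; about 2 N down on the front part of the rim starts it, about 5 N holds it at 0.85. Balls begin to run out at about 0.7
- bowl_rim (a point): centre of the mouth of the bowl, in the rim's plane; z is the rim's normal, -x points to the front lip; it turns with the bowl. Level, it is 22 mm in front of and 14 mm above the pivot axis. White flared dish: rim 160 mm across outside, 4 mm walls, conical wall at 36 degrees to the rim's plane, flat floor 66 mm across, 29 mm deep inside
- bowl_lip (a point): the outer edge of the rim at the very front, 80 mm from bowl_rim along its -x. With the blade flat on the rim and its front edge 33 to 38 mm behind this point, 17 to 20 mm is left between edge and sloping wall: small balls pass, the large one does not. The mouth behind the blade may stay open
- small1_center (a point): a steel ball of 14 mm diameter, 11 g, one of four alike, starting in the bowl; the point is its centre
- small2_center (a point): a steel ball of 14 mm diameter, 11 g, one of four alike, starting in the bowl; the point is its centre
- small3_center (a point): a steel ball of 14 mm diameter, 11 g, one of four alike, starting in the bowl; the point is its centre
- small4_center (a point): a steel ball of 14 mm diameter, 11 g, one of four alike, starting in the bowl; the point is its centre
- large1_center (a point): a steel ball of 24 mm diameter, 57 g, the only large one, starting in the bowl; the point is its centre
- beaker: bystander: glass beaker, 60 mm wide, 75 mm high, origin under its centre
- jar: bystander: amber jar, 52 mm wide, 70 mm high, origin under its centre
- bob: bystander: brass weight with a knob, 40 mm wide, 50 mm high, origin under its centre
- stopper: bystander: cork stopper, 32 mm wide, 30 mm high, origin under its centre
Things that resemble listed ones, but are neither listed nor needed, are in the scene too. There is more than one size of the card; the one meant has the size given above. Of the things that look like the clip, take the one that is farthest from the robot's base at the start.

How it is judged:
On the way, in this order (a step that is already met when the one before it is completed fails the run):
1. the card's bar is pulled forward out of the clip (x of card_bar in the frame of clip_mid below -0.03 m), for 0.1 s.
2. the card lies flat on the mat, let go (z of card in the frame of mat below 0.008 m and horizontal distance between card and mat below 0.05 m and angle between card's own z axis and vertical below 0.08 rad and contact force between the fingers and card below 0.05 N and linear speed of card below 0.02 m/s), for 0.2 s.
3. the card, held by the middle of its bar, lies across the bowl's rim and the bowl is tipped under it (value of joint bowl above 0.6 rad and distance between the grasp point and card_bar below 0.03 m and contact force between the fingers and card above 1 N and angle between the z axis of card and the z axis of bowl_rim, either way round below 0.25 rad and z of card in the frame of bowl_rim between -0.012 and 0.015 m and y of card in the frame of bowl_rim between -0.03 and 0.03 m), for 0.2 s.
At the end, for the whole second after the job is handed in: All four small balls lie in the stand's tray and the large ball is in the bowl (its centre within 55 mm of the mouth's centre); the bowl is level (within 0.06 rad); the card lies flat on the mat (within 0.08 rad, its centre within 50 mm of the mat's), at rest and released (all of step 2 and x of small1_center in the frame of stand between -0.17 and -0.045 m and y of small1_center in the frame of stand between -0.075 and 0.075 m and z of each of small1_center, small2_center, small3_center, small4_center in the frame of stand below 0.045 m and x of small2_center in the frame of stand between -0.17 and -0.045 m and y of small2_center in the frame of stand between -0.075 and 0.075 m and x of small3_center in the frame of stand between -0.17 and -0.045 m and y of small3_center in the frame of stand between -0.075 and 0.075 m and x of small4_center in the frame of stand between -0.17 and -0.045 m and y of small4_center in the frame of stand between -0.075 and 0.075 m and distance between large1_center and bowl_rim below 0.055 m and value of joint bowl below 0.06 rad); the robot touches nothing.
It fails at once if the beaker is moved more than 30 mm (distance of beaker from where it was at the start of the episode above 0.03 m).
It fails at once if the jar is moved more than 30 mm (distance of jar from where it was at the start of the episode above 0.03 m).
It fails at once if the bob is moved more than 30 mm (distance of bob from where it was at the start of the episode above 0.03 m).
It fails at once if the stopper is moved more than 30 mm (distance of stopper from where it was at the start of the episode above 0.03 m).
It also fails if it takes over 64 s, if anything falls off the work surface, if the arm or the gripper's body presses on something with over 40 N, if the wrist force passes 120 N, or if a joint passes its speed limit or range.

### The arm

A 7-joint arm with a two-finger parallel gripper is mounted at the origin on the work surface. World frame = base frame: x ahead of the robot, y to its left, z up, the work surface at z = 0. Lengths are in m, angles in rad, forces in N, time in s.
With the tool pointing down it reaches from about 0.35 to 0.9 m from the base axis. Payload 8.1 kg.
Tool frame: the origin (TCP) lies midway between the tips of the shut fingers; the grasp point (between the pads) lies arm.grip_point_offset behind it (arm.grip_point_offset is the distance from the TCP to the grasp point, in m); y points along the fingers, z is the direction in which the jaws open and shut, and the axes are right-handed (so a half turn about y gives the same grasp; the last joint's range is limited). The gripper opens to 92 mm and grips with 3 to 60 N. Pads are 19 mm wide; open, the fingers measure 130 mm over their backs; the gripper's body (75 mm by 190 mm) begins 47 mm behind the grasp point.
Start: joints at [1.185, 0.434, 0.025, 1.573, -0.012, 1.134, -0.075], TCP at [0.174, -0.6, 0.227] pointing down, gripper open.
Joint ranges: [-2.62, 2.62], [-0.44, 2.09], [-1.27, 1.32], [0.08, 2.57], [-1.32, 4.46], [0.12, 2], [-2.74, 2.74]. Speed limits (rad/s): [2.22, 2.22, 3.01, 3.01, 3.14, 3.14, 3.14].

### API

Orientations are given as a rotation vector (axis times angle).
In Python, from cell import arm, get_image, camera_info gives the robot as it stands.
- The arm moves only by the tool carry_out, never from a script. Its argument "steps" is one flat list of numbers, 5 for each row, row after row: the opening, from 0 (shut) to 1 (fully open), then the shift along the world's x, y, z in units of 0.1 m (1.0 is 0.1 m), then the turn about the world's z in units of 45 degrees (1.0 is 45 degrees). In form: [hand, dx, dy, dz, spin, hand, dx, dy, dz, spin, ...]. A call has 1 to 12 rows; each row is the pose to reach, as a shift and turn from the pose commanded when the call began; what a row does not reach only later rows make up. A row lasts 1/10 s, in which the tool goes at most 50 mm and 8.59 degrees, less where a joint would pass 70% of its speed; a pose out of reach is approached as far as the arm can. A call with a number of a shift or a turn outside -1 to 1 is refused whole. A call with a gripper value outside its range is refused whole. The fingers move at their own pace and stop on an object; "grip_force" is the grip in N (left out, the last holds). Time passes only in rows, so rows that repeat a pose let the fingers close. It gives the time, the measured TCP pose, the force and the opening at its end, in the units of the state.
- arm.observe(): the state, without advancing time (a new reading comes with each control period).
- get_image(name): name is "scene" or "top" or "wrist"; returns (picture, depth): 480x640x3 uint8, red, green, blue; 480x640 float32, m along the optical axis (not along the pixel's ray), 0 where there is no reading.
- camera_info(name): a dict with "fovy" (degrees; the focal length in pixels is half the picture's height over the tangent of half this angle, whatever the lens; pixels are square), "cx", "cy" (the principal point, pixels), "R" (3x3) and "t" (3): a world point X has camera coordinates R X + t; the wrist camera has in their place "tool_from_camera" (4x4, takes a point from camera to tool coordinates, whose origin is the TCP and whose axes are the tool frame's). Camera axes: x right, y down, z forward; pixel columns grow to the right and rows downward; lengths in m; the calibration is good to about 2 mm. A picture is of the moment at which its call begins: read the wrist's pose just before it. camera_info takes no time and is no camera call.
- arm.sign_off(): hands the job in, once; it reports no verdict.
The state is a dict: "clock": time; "joints": joint angles; "dq": joint speeds; "joint_efforts": joint torques, N m; "position": TCP position; "ee_rot": TCP orientation; "force": force on the tool from outside, world axes, zero at the start; "ft_torque": the same for the moment, N m; "width": opening from 0.0 (shut) to 1.0 (fully open).
Only numpy, scipy, OpenCV 4.12 (cv2) and the standard library are available. Lean on these libraries where they do the work, as an engineer would, in place of code of your own. Each camera call takes 0.05 s, during which the arm holds its last target. There are 200 camera calls.

## Working session

There is one attempt and no reset: what is moved stays moved. The work goes in short steps, Python scripts to look and compute and a tool call to move; the robot and the scene stay as the last step left them, time stands still between calls to the robot, and variables do not carry over. Pictures are saved under pics/ and viewed, about 8 in all and at most 12, crops included, and the job is handed in when it is done.

Besides the shell and the picture viewer there is one more tool, called as name(argument=value, ...) on one line, values as JSON. carry_out: Moves the arm, as the interface text tells. Shifts and turns lie within -1 to 1; 1 stands for 0.1 m of shift or 45 degrees of turn. Its arguments: {"type":"object","properties":{"steps":{"type":"array","items":{"type":"number"}},"grip_force":{"type":"number"}},"required":["steps"]}

```bash
mkdir -p pics; ls; cat > h.py <<'E'
import numpy as np, cv2
from cell import arm, get_image, camera_info
def K(name):
    c=camera_info(name); f=240/np.tan(np.radians(c['fovy'])/2); return f,c['cx'],c['cy'],c
def world(name,d):
    "HxWx3 world points for fixed camera"
    f,cx,cy,c=K(name); v,u=np.mgrid[:480,:640]
    P=np.stack([(u-cx)/f*d,(v-cy)/f*d,d],-1)
    return (P-np.array(c['t']))@np.array(c['R'])
E
python3 - <<'E'
from h import *
for n in ('scene','top'):
    p,d=get_image(n); cv2.imwrite(f'pics/{n}0.png',p[:,:,::-1]); np.savez(f'{n}0.npz',p=p,d=d)
    c=camera_info(n); print(n,c['fovy'],np.round(-np.array(c['R']).T@c['t'],3),np.round(c['R'],3).tolist())
o=arm.observe(); print(o,arm.grip_point_offset)
E
```

```text
pics
scene 44.52355458272986 [ 1.363 -0.086  1.154] [[0.083, 0.997, -0.0], [0.764, -0.064, -0.642], [-0.64, 0.053, -0.767]]
top 43.827378983414185 [ 0.279 -0.006  1.711] [[0.001, -1.0, -0.005], [-0.99, -0.001, -0.142], [0.142, 0.005, -0.99]]
{'clock': 0.1, 'joints': array([ 1.1853703 ,  0.43516468,  0.02497319,  1.57401603, -0.01156404,
        1.13398224, -0.07511844]), 'dq': array([ 0.00038811, -0.0021644 , -0.00063124, -0.00180483,  0.00137621,
        0.00112714,  0.00093836]), 'joint_efforts': array([ 3.66003289e-03, -6.69135046e+01,  9.88391675e-01, -3.15147114e+01,
       -6.04284788e-02,  3.74181743e-02, -9.28204457e-06]), 'position': array([ 0.17422854, -0.59974665,  0.22601254]), 'ee_rot': array([-0.2949921 ,  2.07144104, -2.06855581]), 'force': array([-0.22653021,  0.21629455,  0.62639581]), 'ft_torque': array([ 0.01528778, -0.00463735,  0.00660864]), 'width': 0.9967230892620852} 0.0188
```

View pics/scene0.png

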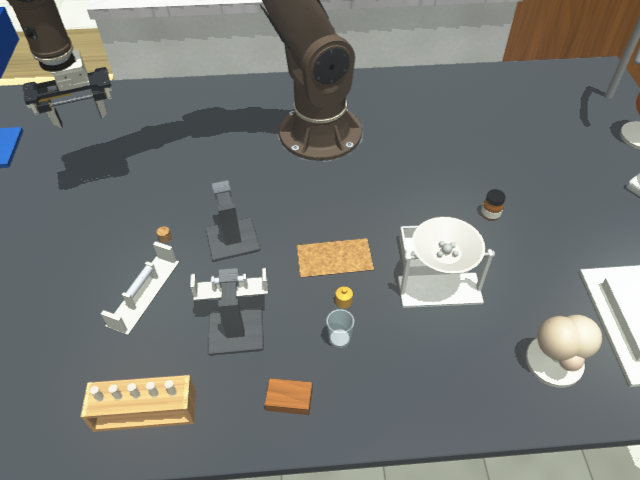

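View pics/top0.png

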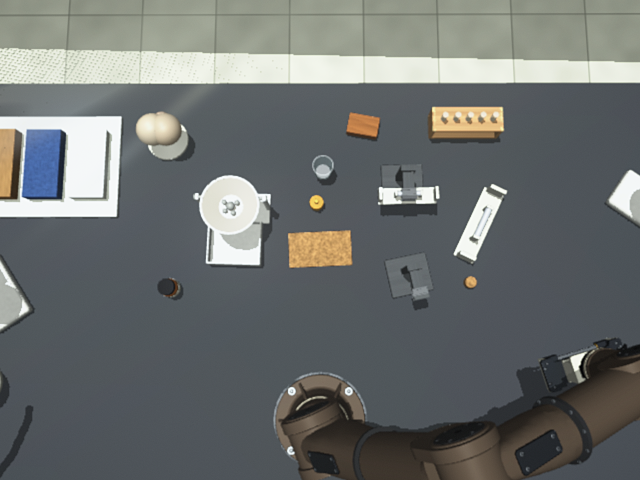

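The scene view looks back at the robot. The loaded clip, which is the farther one, is at (232,295) and the empty decoy clip at (230,225). The mat is at (335,257) and the bowl at (447,247) with its tray toward the robot. The bob (344,297) and beaker (340,328) are beside the mat, the stopper is at (164,234), and a longer decoy card lies at (140,290). The top view agrees: card (408,195), mat (320,249), bowl (229,205).

```bash
python3 - <<'E'
from h import *
W={}
for n in ('scene','top'):
    z=np.load(n+'0.npz'); W[n]=(z['p'].astype(int),world(n,z['d']),z['d'])
def rect(n,m,l):
    q=W[n][1][m][:,:2].astype(np.float32)
    r=cv2.minAreaRect(q*1000); print(n,l,len(q),np.round(r[0],1),np.round(r[1],1),round(r[2],2))
def box(n,u0,u1,v0,v1):
    m=np.zeros((480,640),bool); m[v0:v1,u0:u1]=1; return m&(W[n][2]>0)
B={'scene':dict(card=(180,280,262,312),mat=(285,385,232,285),stand=(390,500,215,310)),
   'top':dict(card=(370,447,178,215),mat=(280,360,224,275),stand=(190,278,170,272))}
for n in W:
    p,P,d=W[n]; z=P[...,2]; wh=(p.min(-1)>150)
    m=box(n,*B[n]['mat'])&(p[...,0]-p[...,2]>60)&(z<.012)
    rect(n,m,'mat'); print(' z',np.median(z[m]))
    c=box(n,*B[n]['card'])&wh
    for lo,hi,l in((.085,.105,'blade'),(.122,.145,'tabs')):
        m=c&(z>lo)&(z<hi); rect(n,m,l); print(' z',np.round(np.median(z[m]),4))
    q=P[m]; ym=np.median(q[:,1]) if 0 else (q[:,1].min()+q[:,1].max())/2
    for s in(1,-1):
        t=q[(q[:,1]-ym)*s>.05]; print('  tab',s,len(t),np.round(t.mean(0),4))
    s=box(n,*B[n]['stand'])
    m=s&(z>.148)&(z<.158)&wh; q=P[m]
    (A,b)=np.c_[2*q[:,:2],np.ones(len(q))],(q[:,:2]**2).sum(1)
    e,r=cv2.minEnclosingCircle((q[:,:2]*1000).astype(np.float32)); print(n,'rim',np.round(e,1),round(r,1),np.median(q[:,2]))
    m=s&(z>.038)&(z<.05)&wh; rect(n,m,'traywall')
    m=s&(z>.155)&(z<.3); print('above',m.sum())
E
python3 - <<'E'
import cv2
a=cv2.imread('pics/scene0.png')[205:355,180:500]; b=cv2.imread('pics/top0.png')[160:300,190:450]
a=cv2.resize(a,(800,375),interpolation=3); b=cv2.resize(b,(800,431),interpolation=3)[:225*2]
cv2.imwrite('pics/crop0.png',cv2.resize(cv2.vconcat([a,b]),(594,600)))
E
```

```text
scene mat 2303 [4.767e+02 1.000e-01] [106.9 180.2] 2.35
 z 0.004362398682189842
scene blade 747 [ 613.1 -240.2] [ 48.8 157.7] 1.46
 z 0.0961
scene tabs 260 [ 624.6 -239.8] [ 59.9 159.6] 1.41
 z 0.1349
  tab 1 44 [ 0.6116 -0.164   0.1351]
  tab -1 50 [ 0.6145 -0.316   0.1346]
scene rim [593.8 239.6] 98.1 0.15312374449450705
scene traywall 159 [517.7 241.5] [183.6 182.7] 88.69
above 313
top mat 2109 [ 4.759e+02 -3.000e-01] [101.  180.6] 2.63
 z 0.003328265807490263
top blade 501 [ 613.7 -239.5] [ 45.7 157.5] 1.46
 z 0.0951
top tabs 145 [ 612.8 -239.8] [ 32.4 160.4] 0.74
 z 0.1336
  tab 1 38 [ 0.6114 -0.1633  0.1341]
  tab -1 35 [ 0.6138 -0.3157  0.1339]
top rim [595.1 239.8] 97.4 0.15227361187654695
top traywall 196 [517.4 234.3] [169.5 178.5] 88.24
above 239
```

View pics/crop0.png

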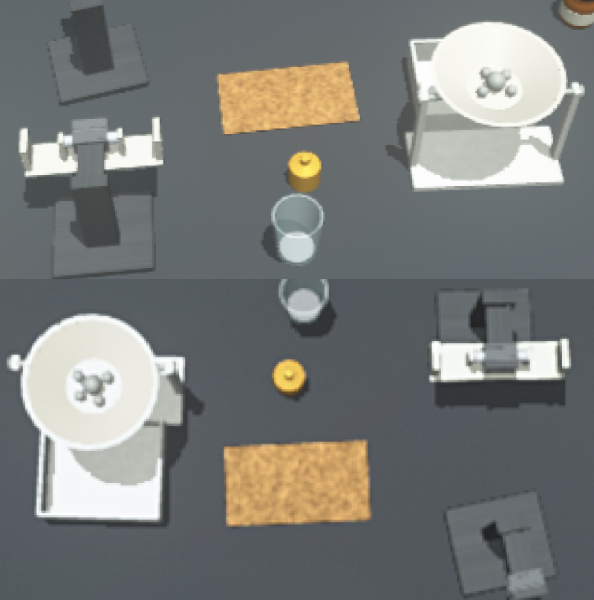

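```bash
cat >> h.py <<'E'
from scipy.spatial.transform import Rotation as Rn
def st(o=None):
    o=o or arm.observe(); R=Rn.from_rotvec(o['ee_rot']).as_matrix(); j=R[:,2]
    print('t%.2f'%o['clock'],'p',np.round(o['position'],4),'jaw',np.round(np.degrees(np.arctan2(j[1],j[0])),2),'fing',np.round(R[:,1],3),'F',np.round(o['force'],1),'w',round(o['width'],3)); return o,R
def wrist():
    "wrist picture + world points"
    o,R=st(); p,d=get_image('wrist'); f,cx,cy,c=K('wrist'); v,u=np.mgrid[:480,:640]
    P=np.stack([(u-cx)/f*d,(v-cy)/f*d,d],-1); T=np.array(c['tool_from_camera'])
    return p,d,(P@T[:3,:3].T+T[:3,3])@R.T+o['position']
E
python3 - <<'E'
from h import *
st(); c=camera_info('wrist'); print(c['fovy'],np.round(c['tool_from_camera'],3))
P=world('top',np.load('top0.npz')['d']); z=P[...,2]
for l,(u0,u1,v0,v1) in dict(decoyclip=(385,436,250,303),clip=(378,442,160,205),stand=(190,278,170,272),bob=(305,328,192,212),beaker=(308,338,150,183),jar=(155,185,272,302),stop=(462,480,272,292)).items():
    q=P[v0:v1,u0:u1].reshape(-1,3); q=q[q[:,2]>.012]; print(l,np.round(q.min(0),3),np.round(q.max(0),3))
E
```

```text
t0.10 p [ 0.1742 -0.5997  0.226 ] jaw -73.8 fing [-0.001  0.001 -1.   ] F [-0.2  0.2  0.6] w 0.997
67.4104852411447 [[-0.001  0.951  0.309 -0.084]
 [-0.    -0.309  0.951 -0.158]
 [ 1.     0.001  0.001 -0.   ]
 [ 0.     0.     0.     1.   ]]
decoyclip [ 0.279 -0.325  0.012] [ 0.464 -0.006  1.711]
clip [ 0.279 -0.349  0.012] [ 0.732 -0.006  1.711]
stand [ 0.279 -0.006  0.012] [0.69  0.368 1.711]
bob [ 0.279 -0.019  0.012] [0.64  0.034 1.711]
beaker [ 0.279 -0.035  0.012] [0.734 0.021 1.711]
jar [ 0.279 -0.006  0.012] [0.395 0.447 1.711]
stop [ 0.364 -0.438  0.012] [ 0.395 -0.407  0.042]
```

carry_out(steps=[0.32, 1, 1, 0, -0.333, 0.32, 1, 1, 0, -0.333, 0.32, 1, 1, 0, -0.333], grip_force=50)

```text
clock: 0.4
position: [0.276, -0.498, 0.2263]
ee_rot: [-0.019, 2.214, -2.211]
force: [0.4, 0.2, -0.7]
width: 0.789
```

carry_out(steps=[0.32, 1, 1, 0, 0, 0.32, 1, 1, 0, 0, 0.32, 1, 1, 0, 0])

```text
clock: 0.7
position: [0.3761, -0.3976, 0.2266]
ee_rot: [-0.025, 2.211, -2.209]
force: [0.7, -0.3, 0.2]
width: 0.526
```

carry_out(steps=[0.32, 1, 1, 0, 0, 0.32, 1, 1, 0, 0, 0.32, 1, 1, 0, 0])

```text
clock: 1.0
position: [0.476, -0.2975, 0.2266]
ee_rot: [-0.025, 2.211, -2.209]
force: [0.5, -1.1, -0.2]
width: 0.329
```

carry_out(steps=[0.32, 1, 1, 0, 0, 0.32, 1, 1, 0, 0, 0.32, 1, 1, 0, 0, 0.32, 1, 1, 0, 0, 0.32, 1, 1, 0, 0])

```text
clock: 1.5
position: [0.5746, -0.1991, 0.226]
ee_rot: [-0.027, 2.211, -2.21]
force: [-1.3, -0.1, 1.1]
width: 0.324
```

carry_out(steps=[0.32, 0.37, 0.355, 0, 0, 0.32, 0.37, 0.355, 0, 0, 0.32, 0.37, 0.355, 0, 0, 0.32, 0.37, 0.355, 0, 0])

```text
clock: 1.9
position: [0.6101, -0.1669, 0.2265]
ee_rot: [-0.022, 2.211, -2.214]
force: [-0.3, 0.1, -0.3]
width: 0.323
```

```bash
python3 - <<'E'
from h import *
p,d,P=wrist(); cv2.imwrite('pics/w1.png',p[:,:,::-1]); np.savez('w1.npz',p=p,d=d,P=P)
z=P[...,2]; m=(z>.128)&(z<.142)&(p.min(-1)>120)
n,l,s,c=cv2.connectedComponentsWithStats(m.astype(np.uint8))
for i in range(1,n):
    if s[i,4]>60: print(s[i],np.round(P[l==i].mean(0),4),np.round(P[l==i].min(0),3),np.round(P[l==i].max(0),3))
E
```

```text
t1.90 p [ 0.6101 -0.1669  0.2265] jaw -88.93 fing [-0.001 -0.001 -1.   ] F [-0.3  0.1 -0.3] w 0.323
[406 140  20  22 387] [ 0.6811 -0.226   0.1399] [ 0.674 -0.233  0.138] [ 0.688 -0.22   0.142]
[426 140   5  21  67] [ 0.6817 -0.2347  0.1399] [ 0.675 -0.236  0.138] [ 0.688 -0.233  0.142]
[433 140   9  21 116] [ 0.6819 -0.2405  0.1399] [ 0.675 -0.243  0.139] [ 0.688 -0.238  0.142]
[ 405  166   31   62 1398] [ 0.6498 -0.2343  0.1318] [ 0.626 -0.245  0.13 ] [ 0.67  -0.225  0.134]
[442 203   5  23  61] [ 0.6366 -0.2534  0.1316] [ 0.628 -0.255  0.13 ] [ 0.645 -0.252  0.134]
[314 221  11  46 495] [ 0.6127 -0.164   0.1332] [ 0.595 -0.168  0.128] [ 0.629 -0.16   0.135]
[516 221  19  46 530] [ 0.6159 -0.3152  0.1331] [ 0.598 -0.32   0.128] [ 0.632 -0.311  0.135]
[ 371  231  103   24 1398] [ 0.6169 -0.2407  0.1333] [ 0.606 -0.277  0.128] [ 0.626 -0.203  0.138]
```

View pics/w1.png

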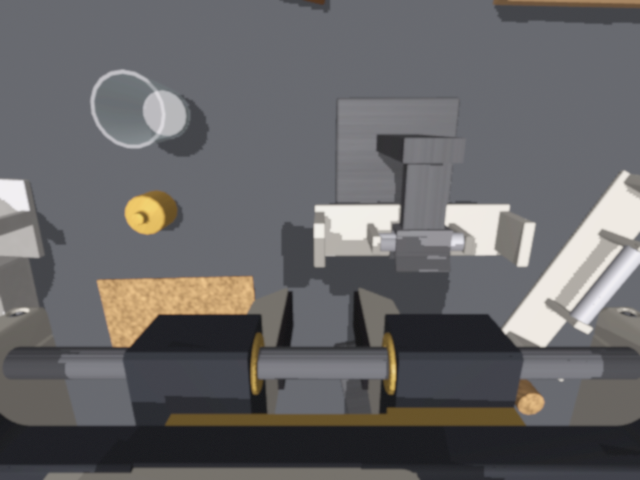

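The wrist view shows the left tab at (320,240), the clip and bar at (420,240), and the fingers straddling the tab's y. All three cameras put the tab at about (0.612, -0.164), so I'm descending.

carry_out(steps=[0.32, 0.005, 0.005, -0.4, 0, 0.32, 0.005, 0.005, -0.8, 0, 0.32, 0.005, 0.005, -1, 0, 0.32, 0.005, 0.005, -1, 0, 0.32, 0.005, 0.005, -1, 0])

```text
clock: 2.45
position: [0.6117, -0.1654, 0.1275]
ee_rot: [-0.022, 2.211, -2.212]
force: [-0.5, -0.3, 0.1]
width: 0.32
```

carry_out(steps=[0.32, 0, 0, -0.12, 0, 0.32, 0, 0, -0.24, 0, 0.32, 0, 0, -0.24, 0, 0.32, 0, 0, -0.24, 0])

```text
clock: 2.85
position: [0.6117, -0.1641, 0.1026]
ee_rot: [-0.024, 2.211, -2.211]
force: [0.5, -0.1, -0.2]
width: 0.319
```

carry_out(steps=[0, 0, 0, 0, 0, 0, 0, 0, 0, 0, 0, 0, 0, 0, 0, 0, 0, 0, 0, 0, 0, 0, 0, 0, 0], grip_force=50)

```text
clock: 3.35
position: [0.6121, -0.1642, 0.103]
ee_rot: [-0.023, 2.21, -2.211]
force: [0.0, -0.5, 1.2]
width: 0.083
```

carry_out(steps=[0, -0.08, 0, 0, 0, 0, -0.16, 0, 0, 0, 0, -0.24, 0, 0, 0, 0, -0.32, 0, 0, 0, 0, -0.4, -0.01, 0, 0, 0, -0.48, -0.01, 0, 0, 0, -0.56, -0.01, 0, 0, 0, -0.64, -0.01, 0, 0, 0, -0.64, -0.01, 0, 0, 0, -0.64, -0.01, 0, 0, 0, -0.64, -0.01, 0, 0], grip_force=60)

```text
clock: 4.45
position: [0.5484, -0.1651, 0.1028]
ee_rot: [-0.023, 2.21, -2.21]
force: [0.1, -0.8, -1.4]
width: 0.084
```

```bash
python3 - <<'E'
from h import *
p,d,P=wrist(); cv2.imwrite('pics/w2.png',p[:,:,::-1]); np.savez('w2.npz',p=p,d=d,P=P)
z=P[...,2]; 
for lo,hi in((.07,.115),(.118,.15)):
    m=(z>lo)&(z<hi)&(p.min(-1)>120)&(P[...,0]<.6)
    n,l,s,c=cv2.connectedComponentsWithStats(m.astype(np.uint8))
    for i in range(1,n):
        if s[i,4]>60: print(s[i],np.round(P[l==i].mean(0),4),np.round(P[l==i].min(0),3),np.round(P[l==i].max(0),3))
E
```

```text
t4.45 p [ 0.5484 -0.1651  0.1028] jaw -88.78 fing [ 0.001 -0.    -1.   ] F [ 0.1 -0.8 -1.4] w 0.084
[456 213   9  11  61] [ 0.5971 -0.2221  0.1126] [ 0.594 -0.223  0.11 ] [ 0.6   -0.221  0.115]
[  315   259   325    67 14477] [ 0.559  -0.2447  0.0943] [ 0.537 -0.321  0.09 ] [ 0.573 -0.161  0.115]
[ 483  227  116   16 1520] [ 0.5979 -0.2396  0.1396] [ 0.595 -0.261  0.137] [ 0.6   -0.22   0.142]
[313 307  20  40 740] [ 0.5563 -0.1647  0.1332] [ 0.547 -0.168  0.131] [ 0.565 -0.161  0.135]
[ 456  311  139   36 3307] [ 0.5528 -0.2502  0.1295] [ 0.546 -0.278  0.118] [ 0.558 -0.221  0.135]
[452 317  80   1  80] [ 0.5558 -0.238   0.1219] [ 0.555 -0.256  0.121] [ 0.557 -0.221  0.123]
```

View pics/w2.png

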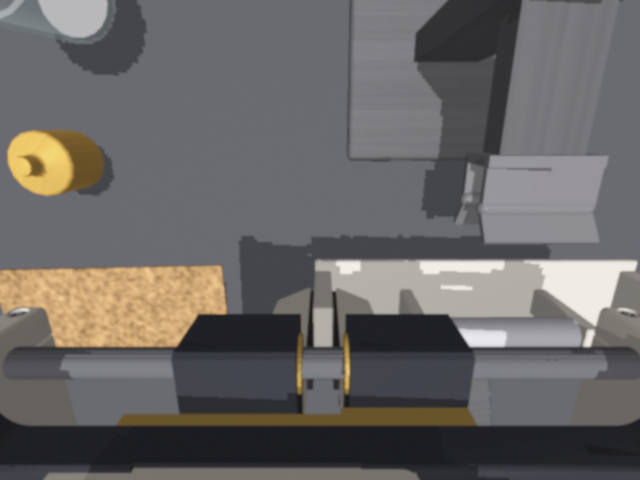

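The bar is free of the clip. The C-clip at (540,195) is empty and the card is held level, its bar at (515,330). Next I carry it to the mat.

carry_out(steps=[0, -0.1, 0.3, 0.2, 0, 0, -0.1, 0.65, 0.2, 0, 0, -0.1, 1, 0.2, 0, 0, -0.1, 1, 0.2, 0])

```text
clock: 4.9
position: [0.5384, -0.0589, 0.1231]
ee_rot: [-0.03, 2.21, -2.203]
force: [0.0, 1.0, -0.7]
width: 0.082
```

carry_out(steps=[0, -0.2, 0.35, 0, 0.03, 0, -0.3, 0.7, 0, 0.03, 0, -0.4, 1, 0, 0.03, 0, -0.4, 1, 0, 0.03])

```text
clock: 5.3
position: [0.4969, 0.0396, 0.1229]
ee_rot: [-0.056, 2.198, -2.193]
force: [0.2, -0.3, -0.3]
width: 0.086
```

carry_out(steps=[0, -0.12, 0.2, -0.2, 0, 0, -0.25, 0.41, -0.5, 0, 0, -0.25, 0.41, -0.8, 0, 0, -0.25, 0.41, -0.8, 0, 0, -0.25, 0.41, -0.8, 0, 0, -0.25, 0.41, -0.8, 0])

```text
clock: 5.9
position: [0.4743, 0.0753, 0.044]
ee_rot: [-0.046, 2.199, -2.198]
force: [-0.4, 0.6, -1.5]
width: 0.082
```

```bash
python3 - <<'E'
from h import *
p,d,P=wrist(); cv2.imwrite('pics/w3.png',p[:,:,::-1]); np.savez('w3.npz',p=p,d=d,P=P)
z=P[...,2]
m=(z<.01)&(p[...,0].astype(int)-p[...,2]>60)&(abs(P[...,1])<.13); q=P[m]; print('mat',np.round(q.min(0),3),np.round(q.max(0),3))
for lo,hi in((.03,.05),(.065,.09)):
    m=(z>lo)&(z<hi)&(p.min(-1)>110)&(P[...,1]<.1)&(P[...,0]<.55)
    n,l,s,c=cv2.connectedComponentsWithStats(m.astype(np.uint8))
    for i in range(1,n):
        if s[i,4]>60: print(s[i],np.round(P[l==i].mean(0),4),np.round(P[l==i].min(0),3),np.round(P[l==i].max(0),3))
# blade tilt
m=(z>.025)&(z<.055)&(p.min(-1)>110)&(P[...,1]<.06)&(P[...,1]>-.065)&(P[...,0]<.52)
q=P[m]; print(len(q),np.linalg.lstsq(np.c_[q[:,:2]-[.476,0],np.ones(len(q))],q[:,2],rcond=None)[0])
E
```

```text
t5.90 p [0.4743 0.0753 0.044 ] jaw -87.51 fing [ 0.002  0.    -1.   ] F [-0.4  0.6 -1.5] w 0.082
mat [ 0.465 -0.091 -0.001] [0.619 0.093 0.01 ]
[  315   259   325    67 14251] [ 0.4867 -0.004   0.0354] [ 0.466 -0.08   0.032] [0.503 0.08  0.05 ]
[313 307  20  40 736] [0.4823 0.0759 0.0744] [0.473 0.072 0.072] [0.491 0.08  0.076]
[ 457  318  138   29 3157] [ 0.4805 -0.0094  0.0711] [ 0.474 -0.037  0.065] [0.486 0.02  0.076]
12256 [-0.0057898  -0.00031668  0.03551002]
```

carry_out(steps=[0, 0, 0, -0.1, 0, 0, 0, 0, -0.2, 0, 0, 0, 0, -0.26, 0, 0, 0, 0, -0.29, 0, 0, 0, 0, -0.29, 0, 0, 0, 0, -0.29, 0])

```text
clock: 6.55
position: [0.4726, 0.0756, 0.0151]
ee_rot: [-0.049, 2.198, -2.2]
force: [-8.6, -1.7, 34.0]
width: 0.085
```

carry_out(steps=[0.3, 0, 0, 0, 0, 0.3, 0, 0, 0, 0, 0.3, 0, 0, 0, 0, 0.3, 0, 0, 0, 0, 0.3, 0, 0, 0, 0, 0.3, 0, 0, 0, 0, 0.3, 0, 0, 0, 0])

```text
clock: 7.25
position: [0.4728, 0.0758, 0.0137]
ee_rot: [-0.049, 2.199, -2.199]
force: [-0.3, -0.3, -0.4]
width: 0.303
```

carry_out(steps=[0.3, 0, 0, 0.25, 0, 0.3, 0, 0, 0.6, 0, 0.3, 0, 0, 1, 0, 0.3, 0, 0, 1, 0, 0.3, 0, 0, 1, 0])

```text
clock: 7.75
position: [0.4735, 0.0759, 0.1146]
ee_rot: [-0.046, 2.198, -2.197]
force: [-0.3, 0.7, 0.0]
width: 0.299
```

carry_out(steps=[0.3, 0, 0, 1, 0, 0.3, 0, 0, 1, 0, 0.3, 0, 0, 1, 0])

```text
clock: 8.05
position: [0.4757, 0.0767, 0.2183]
ee_rot: [-0.041, 2.197, -2.193]
force: [1.3, -0.4, -0.2]
width: 0.299
```

```bash
python3 - <<'E'
from h import *
p,d,P=wrist(); cv2.imwrite('pics/w4.png',p[:,:,::-1]); np.savez('w4.npz',p=p,d=d,P=P)
E
```

```text
t8.05 p [0.4757 0.0767 0.2183] jaw -87.44 fing [ 0.008  0.002 -1.   ] F [ 1.3 -0.4 -0.2] w 0.299
```

View pics/w4.png

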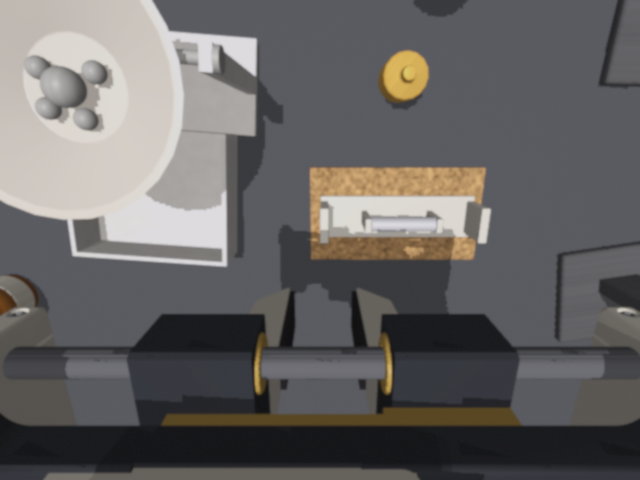

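The card lies flat on the mat: blade (400,215), bar (405,225). The bowl with its five balls is at upper left. Next I hover over the bowl with the jaws turned 90° to measure it.

carry_out(steps=[0.5, 0.5, 0.6, 0.7, 0.2, 0.5, 0.5, 0.6, 0.7, 0.4, 0.5, 0.5, 0.6, 0.7, 0.6, 0.5, 0.5, 0.6, 0.7, 0.8, 0.5, 0.5, 0.6, 0.7, 1, 0.5, 0.5, 0.6, 0.7, 1])

```text
clock: 8.7
position: [0.522, 0.1355, 0.281]
ee_rot: [-0.771, 1.729, -1.727]
force: [-0.2, 0.3, 0.5]
width: 0.499
```

carry_out(steps=[0.5, 0.5, 0.6, 0.6, 0.2, 0.5, 0.5, 0.6, 0.6, 0.4, 0.5, 0.5, 0.6, 0.6, 0.6, 0.5, 0.5, 0.6, 0.6, 0.8, 0.5, 0.5, 0.6, 0.6, 1, 0.5, 0.5, 0.6, 0.6, 1, 0.5, 0.5, 0.6, 0.6, 1, 0.5, 0.5, 0.6, 0.6, 1, 0.5, 0.5, 0.6, 0.6, 1])

```text
clock: 9.6
position: [0.5727, 0.1957, 0.3428]
ee_rot: [-1.231, 1.178, -1.177]
force: [0.1, -0.2, -0.6]
width: 0.499
```

```bash
python3 - <<'E'
from h import *
p,d,P=wrist(); cv2.imwrite('pics/w5.png',p[:,:,::-1]); np.savez('w5.npz',p=p,d=d,P=P)
z=P[...,2]; wh=p.min(-1)>110; S=(P[...,1]>.1)&(P[...,1]<.4)&(P[...,0]>.35)&(P[...,0]<.75)&(d>.05)
m=S&wh&(z>.146)&(z<.160); 
from scipy.optimize import least_squares
q=P[m]; c0=np.array([.585,.24])
for k in range(4):
    r=np.hypot(*(q[:,:2]-c0).T); k=(abs(r-.078)<.008); qq=q[k]
    s=least_squares(lambda a:np.hypot(qq[:,0]-a[0],qq[:,1]-a[1])-a[2],[*c0,.078],loss='soft_l1',f_scale=.001); c0=s.x[:2]
print('rim',len(qq),np.round(s.x,4),np.median(qq[:,2]), np.std(s.fun))
a=np.degrees(np.arctan2(qq[:,1]-c0[1],qq[:,0]-c0[0])); print(np.histogram(a,12)[0])
r=np.hypot(*(P[...,:2]-c0).transpose(2,0,1)) 
print('plane',np.linalg.lstsq(np.c_[qq[:,:2]-c0,np.ones(len(qq))],qq[:,2],rcond=None)[0])
for lo,hi,l in((.036,.052,'tray'),(.13,.17,'upr')):
    m=S&wh&(z>lo)&(z<hi)&((r>.088)|(z<.1)); 
    n,lab,s2,_=cv2.connectedComponentsWithStats(m.astype(np.uint8))
    for i in range(1,n):
        if s2[i,4]>40:
            t=P[lab==i]; R=cv2.minAreaRect((t[:,:2]*1000).astype(np.float32)); print(l,s2[i],np.round(t.mean(0),4),np.round(R[0],1),np.round(R[1],1),round(R[2],1))
E
```

```text
t9.60 p [0.5727 0.1957 0.3428] jaw 2.5 fing [-0.001 -0.    -1.   ] F [ 0.1 -0.2 -0.6] w 0.499
rim 5159 [0.5773 0.2413 0.0745] 0.1535406841168123 0.002702844800070779
[452 414 382 355 350 366 392 439 483 512 519 495]
plane [0.00350465 0.00059499 0.15338205]
tray [ 207   86   80  129 1178] [0.4497 0.2529 0.0435] [475.4 243.6] [150.6  93.3] 88.3
upr [352  60  19  18 284] [0.6013 0.3322 0.1457] [601.4 331.9] [13.2 16.1] 87.8
upr [336 252  16  15 175] [0.5965 0.1495 0.1459] [596.6 149.2] [15.9 13.3] 3.3
```

View pics/w5.png

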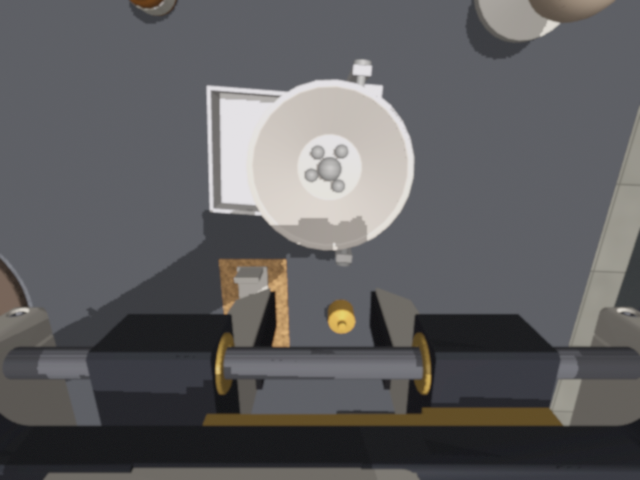

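The bowl mouth is at (330,165), tray to its left and pivot bosses at (362,68) and (343,257). The hinge midpoint plus 22 mm matches the fitted rim centre. Next I measure the card on the mat and cross-check the rim with the top camera.

```bash
python3 - <<'E'
from h import *
from scipy.optimize import least_squares
def rim(P,p,n):
    z=P[...,2]; q=P[(p.min(-1)>110)&(z>.146)&(z<.160)]; c0=np.array([.577,.241])
    for k in range(4):
        r=np.hypot(*(q[:,:2]-c0).T); qq=q[abs(r-.0765)<.006]
        s=least_squares(lambda a:np.hypot(qq[:,0]-a[0],qq[:,1]-a[1])-a[2],[*c0,.078],loss='soft_l1',f_scale=.001); c0=s.x[:2]
    print(n,'rim',len(qq),np.round(s.x,4))
for n in('top','scene'):
    z=np.load(n+'0.npz'); rim(world(n,z['d']),z['p'],n)
w=np.load('w5.npz'); rim(w['P'],w['p'],'w5')
w=np.load('w4.npz'); 
def card(P,p,l):
    z=P[...,2]; B=(p.min(-1)>110)&(abs(P[...,1])<.12)&(P[...,0]>.4)&(P[...,0]<.55)
    for lo,hi in((.003,.012),(.043,.05)):
        m=B&(z>lo)&(z<hi); n,lab,s,_=cv2.connectedComponentsWithStats(m.astype(np.uint8))
        for i in range(1,n):
            if s[i,4]>30:
                t=P[lab==i]; R=cv2.minAreaRect((t[:,:2]*1000).astype(np.float32)); print(l,s[i,4],np.round(t.mean(0),4),np.round(R[0],1),np.round(R[1],1),round(R[2],1))
    m=B&(z>.036)&(z<.044)&(abs(P[...,1])<.03); t=P[m]; print('bar',len(t),np.round(t.mean(0),4), np.round(np.percentile(t[:,2],95),4))
card(w['P'],w['p'],'w4')
p,d=get_image('top'); card(world('top',d),p,'top')
p,d=get_image('scene'); card(world('scene',d),p,'scene'); np.savez('scene1.npz',p=p,d=d)
E
```

```text
top rim 557 [0.5771 0.2411 0.0749]
scene rim 689 [0.5786 0.2404 0.0747]
w5 rim 4863 [0.5768 0.2414 0.0748]
w4 4618 [0.4795 0.0011 0.0067] [477.7   0.6] [ 57.3 164.2] 0.7
w4 278 [0.4729 0.0762 0.0457] [472.6  76.2] [33.3  6.7] 2.6
w4 321 [ 0.4793 -0.0751  0.0456] [478.8 -75.5] [34.6  8.2] 2.8
w4 534 [ 0.4758 -0.0008  0.0444] [4.759e+02 1.000e-01] [13.9 74.3] 1.8
bar 809 [4.767e-01 3.000e-04 4.170e-02] 0.0438
top 358 [ 0.4748 -0.0247  0.0074] [477.5 -21.8] [ 49.  111.6] 3.7
top 35 [ 0.475  -0.0034  0.0457] [474.7  -2.8] [36.6 11.5] 89.2
bar 59 [ 0.4754 -0.0007  0.0409] 0.0437
scene 803 [ 0.482  -0.0044  0.0078] [486.7  -5. ] [ 75.3 169.1] 1.5
scene 81 [0.478  0.0077 0.0457] [479.    5.8] [16.8 64.3] 6.4
scene 34 [ 0.4801 -0.0761  0.0466] [481.5 -76.1] [35.2  7.5] 2.4
bar 79 [ 0.4788 -0.001   0.0408] 0.0436
```

carry_out(steps=[0.5, -0.2, -0.4, 0, 0, 0.5, -0.5, -0.8, 0, 0, 0.5, -0.5, -1, 0, 0, 0.5, -0.5, -1, 0, 0])

```text
clock: 10.15
position: [0.5228, 0.092, 0.3442]
ee_rot: [-1.228, 1.178, -1.182]
force: [0.5, 0.2, 0.1]
width: 0.498
```

carry_out(steps=[0.5, -0.47, -0.4, -0.3, 0, 0.5, -0.47, -0.8, -0.6, 0, 0.5, -0.47, -0.955, -1, 0, 0.5, -0.47, -0.955, -1, 0])

```text
clock: 10.55
position: [0.473, -0.0029, 0.2396]
ee_rot: [-1.234, 1.183, -1.177]
force: [-0.3, 0.7, -0.2]
width: 0.503
```

carry_out(steps=[0.5, 0, 0, -0.4, 0, 0.5, 0, 0, -0.8, 0, 0.5, 0, 0, -1, 0, 0.5, 0, 0, -1, 0, 0.5, 0, 0, -1, 0, 0.5, 0, 0, -1, 0])

```text
clock: 11.15
position: [0.4773, 0.0012, 0.1453]
ee_rot: [-1.228, 1.174, -1.177]
force: [0.1, -0.4, 0.7]
width: 0.497
```

```bash
python3 - <<'E'
from h import *
st(); print(arm.observe()['joints'])
E
```

```text
t11.15 p [0.4773 0.0012 0.1453] jaw 2.6 fing [ 0.003  0.    -1.   ] F [ 0.1 -0.4  0.7] w 0.497
[ 0.23212566  0.32716796 -0.43063318  2.00015556  0.18000534  0.84759285
 -0.25231721]
```

carry_out(steps=[0.5, -0.01, -0.01, -0.4, 0, 0.5, -0.01, -0.01, -0.8, 0, 0.5, -0.01, -0.01, -1, 0, 0.5, -0.01, -0.01, -1, 0, 0.5, -0.01, -0.01, -1, 0])

```text
clock: 11.65
position: [0.476, -0.0004, 0.045]
ee_rot: [-1.229, 1.175, -1.177]
force: [-0.6, -0.1, 0.0]
width: 0.502
```

carry_out(steps=[0.5, 0, 0, -0.1, 0, 0.5, 0, 0, -0.17, 0, 0.5, 0, 0, -0.17, 0, 0.5, 0, 0, -0.17, 0])

```text
clock: 12.05
position: [0.4749, -0.0007, 0.0269]
ee_rot: [-1.23, 1.176, -1.176]
force: [0.3, -0.7, 0.5]
width: 0.499
```

carry_out(steps=[0, 0, 0, 0, 0, 0, 0, 0, 0, 0, 0, 0, 0, 0, 0, 0, 0, 0, 0, 0, 0, 0, 0, 0, 0, 0, 0, 0, 0, 0], grip_force=12)

```text
clock: 12.65
position: [0.475, -0.0007, 0.0268]
ee_rot: [-1.23, 1.176, -1.176]
force: [0.5, 0.1, 0.6]
width: 0.144
```

carry_out(steps=[0, 0, 0, 0, 0, 0, 0, 0, 0, 0, 0, 0, 0, 0.1, 0, 0, 0, 0, 0.3, 0, 0, 0, 0, 0.6, 0, 0, 0, 0, 1, 0, 0, 0, 0, 1, 0, 0, 0, 0, 1, 0])

```text
clock: 13.45
position: [0.4753, -0.0008, 0.1278]
ee_rot: [-1.229, 1.175, -1.178]
force: [0.5, -0.5, -1.6]
width: 0.147
```

```bash
python3 - <<'E'
from h import *
p,d,P=wrist(); cv2.imwrite('pics/w6.png',p[:,:,::-1]); np.savez('w6.npz',p=p,d=d,P=P)
E
```

```text
t13.45 p [ 0.4753 -0.0008  0.1278] jaw 2.55 fing [ 0.002 -0.    -1.   ] F [ 0.5 -0.5 -1.6] w 0.147
```

View pics/w6.png

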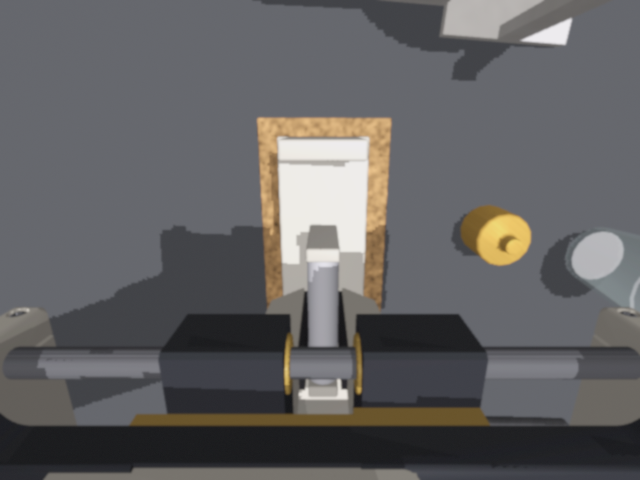

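The bar (322,300) is pinched mid-length and the card hangs level. I carry it over the bowl.

carry_out(steps=[0, 0, 0, 0.4, -0.09, 0, 0, 0, 0.83, -0.09, 0, 0.1, 0.3, 0.83, -0.09, 0, 0.2, 0.6, 0.83, -0.09, 0, 0.3, 1, 0.83, -0.09, 0, 0.3, 1, 0.83, -0.09])

```text
clock: 14.1
position: [0.5045, 0.1053, 0.2087]
ee_rot: [-1.199, 1.226, -1.22]
force: [-0.4, 0.6, -1.5]
width: 0.144
```

carry_out(steps=[0, 0.15, 0.3, 0, 0, 0, 0.3, 0.7, 0, 0, 0, 0.4, 1, 0, 0, 0, 0.4, 1, 0, 0])

```text
clock: 14.5
position: [0.5441, 0.2042, 0.208]
ee_rot: [-1.2, 1.227, -1.221]
force: [0.2, 0.5, -1.4]
width: 0.146
```

carry_out(steps=[0, 0.09, 0.2, 0, 0, 0, 0.09, 0.42, 0, 0, 0, 0.09, 0.42, 0, 0, 0, 0.09, 0.42, 0, 0, 0, 0.09, 0.42, 0, 0, 0, 0.09, 0.42, 0, 0])

```text
clock: 15.1
position: [0.5539, 0.2399, 0.2094]
ee_rot: [-1.197, 1.229, -1.23]
force: [-0.6, -0.4, -1.4]
width: 0.147
```

```bash
cat >> h.py <<'E'
def cardview(tag):
    p,d,P=wrist(); cv2.imwrite(f'pics/{tag}.png',p[:,:,::-1]); np.savez(f'{tag}.npz',p=p,d=d,P=P); return p,d,P
E
python3 - <<'E'
from h import *
p,d,P=cardview('w7'); p2,d2=get_image('scene'); P2=world('scene',d2); np.savez('s7.npz',p=p2,d=d2); p3,d3=get_image('top'); np.savez('t7.npz',p=p3,d=d3); P3=world('top',d3)
for n,p,P in(('w',p,P),('s',p2,P2),('t',p3,P3)):
    z=P[...,2]; S=(p.min(-1)>110)&(abs(P[...,0]-.5545)<.06)&(abs(P[...,1]-.242)<.095)
    for lo,hi,l in((.18,.195,'blade'),(.2265,.234,'tab')):
        m=S&(z>lo)&(z<hi); k,lab,s,_=cv2.connectedComponentsWithStats(m.astype(np.uint8))
        for i in range(1,k):
            if s[i,4]>25:
                t=P[lab==i]; R=cv2.minAreaRect((t[:,:2]*1000).astype(np.float32)); print(n,l,s[i,4],np.round(t.mean(0),4),np.round(R[0],1),np.round(R[1],1),round(R[2],1))
                if l=='blade' and s[i,4]>300: print('   slope',np.round(np.linalg.lstsq(np.c_[t[:,:2]-t[:,:2].mean(0),np.ones(len(t))],t[:,2],rcond=None)[0],4))
E
```

```text
t15.10 p [0.5539 0.2399 0.2094] jaw -1.57 fing [-0.    -0.001 -1.   ] F [-0.6 -0.4 -1.4] w 0.147
w blade 35 [0.5765 0.3172 0.1888] [577.  316.2] [3.6 9.7] 27.8
w blade 9084 [0.5547 0.2807 0.1893] [554.5 273.7] [72.5 44.2] 88.4
   slope [ 0.0034 -0.0019  0.1893]
w blade 344 [0.5527 0.1717 0.1895] [552.  175.1] [15.1 28.5] 88.5
   slope [ 0.005  -0.006   0.1895]
w tab 1949 [0.5556 0.3166 0.2282] [555.6 316.5] [ 7.8 34. ] 88.5
w tab 469 [0.5545 0.2749 0.2282] [554.6 274.2] [ 7.  13.7] 87.1
w tab 35 [0.5543 0.2535 0.2269] [554.2 253.5] [6.7 2.6] 88.7
w tab 66 [0.5534 0.2374 0.2269] [553.2 237.3] [10.5  3.7] 83.0
w tab 317 [0.5526 0.207  0.2282] [552.8 206.6] [ 6.7 13.7] 87.6
s blade 549 [0.5619 0.219  0.1907] [558.2 240.8] [159.5  48.8] 84.5
   slope [ 0.0123 -0.0043  0.1907]
s tab 36 [0.5559 0.3165 0.2293] [556.6 315.7] [ 8.7 36. ] 89.0
s tab 53 [0.5537 0.1641 0.2297] [552.5 163.9] [ 8.3 37.8] 88.9
s tab 39 [0.5551 0.2135 0.2288] [555.8 215.2] [23.6 15.6] 77.4
```

carry_out(steps=[0, 0.015, 0.01, -0.1, 0, 0, 0.015, 0.01, -0.2, 0, 0, 0.015, 0.01, -0.26, 0, 0, 0.015, 0.01, -0.29, 0, 0, 0.015, 0.01, -0.31, 0, 0, 0.015, 0.01, -0.31, 0])

```text
clock: 15.85
position: [0.5553, 0.2423, 0.1785]
ee_rot: [-1.197, 1.228, -1.228]
force: [0.5, -0.5, -2.4]
width: 0.147
```

carry_out(steps=[0, 0, 0, -0.005, 0, 0, 0, 0, -0.01, 0, 0, 0, 0, -0.015, 0, 0, 0, 0, -0.015, 0, 0, 0, 0, -0.015, 0], grip_force=6)

```text
clock: 16.35
position: [0.5555, 0.2424, 0.1776]
ee_rot: [-1.196, 1.228, -1.228]
force: [-1.8, -0.6, 1.9]
width: 0.149
```

```bash
cat > cv.py <<'E'
from h import *
import sys
tag=sys.argv[1]
p,d,P=cardview('w'+tag); p2,d2=get_image('scene'); P2=world('scene',d2); cv2.imwrite(f'pics/s{tag}.png',cv2.resize(p2[170:320,380:520,::-1],(560,600),interpolation=2)); np.savez(f's{tag}.npz',p=p2,d=d2)
for n,p,P in(('w',p,P),('s',p2,P2)):
    t=P[(p.min(-1)>100)&(abs(P[...,0]-.54)<.09)&(abs(P[...,1]-.293)<.016)&(P[...,2]>.08)]  # strip between post and left tab
    b=np.round(t[:,0],3); 
    print(n,[(round(x*1000),round(1000*np.median(t[b==x][:,2]),1)) for x in np.unique(b)[::4]])
E
python3 cv.py 8
```

```text
t16.35 p [0.5555 0.2424 0.1776] jaw -1.48 fing [ 0.  0. -1.] F [-1.8 -0.6  1.9] w 0.149
w [(470, np.float64(246.6)), (474, np.float64(246.2)), (506, np.float64(153.9)), (510, np.float64(153.4)), (514, np.float64(153.2)), (518, np.float64(152.9)), (522, np.float64(152.1)), (526, np.float64(151.8)), (530, np.float64(150.6)), (534, np.float64(153.7)), (538, np.float64(157.7)), (542, np.float64(157.6)), (546, np.float64(157.6)), (550, np.float64(157.9)), (554, np.float64(157.7)), (558, np.float64(157.9)), (562, np.float64(158.1)), (566, np.float64(157.7)), (570, np.float64(157.6)), (574, np.float64(157.7)), (578, np.float64(157.6)), (582, np.float64(139.9)), (586, np.float64(140.0)), (590, np.float64(141.1)), (594, np.float64(141.6)), (598, np.float64(142.8)), (602, np.float64(143.2)), (606, np.float64(144.5)), (610, np.float64(147.4)), (614, np.float64(148.2)), (618, np.float64(148.5)), (622, np.float64(149.9)), (626, np.float64(152.3)), (630, np.float64(153.3))]
s [(535, np.float64(601.3)), (551, np.float64(595.0)), (561, np.float64(130.6)), (565, np.float64(134.3)), (569, np.float64(135.7)), (573, np.float64(140.2)), (577, np.float64(156.7)), (581, np.float64(145.6)), (585, np.float64(137.0)), (589, np.float64(141.4)), (593, np.float64(143.0)), (597, np.float64(138.7)), (601, np.float64(144.4)), (605, np.float64(140.7)), (609, np.float64(143.0)), (613, np.float64(149.1)), (617, np.float64(147.5)), (621, np.float64(151.2)), (625, np.float64(147.3)), (629, np.float64(152.9))]
```

The blade sits level on the rim with its front edge about 36 mm behind the lip. I tip along the arc in stages.

carry_out(steps=[0, -0.023, 0, -0.024, 0, 0, -0.046, 0, -0.047, 0, 0, -0.067, 0, -0.073, 0, 0, -0.087, 0.003, -0.098, 0, 0, -0.105, 0.003, -0.126, 0, 0, -0.122, 0.003, -0.153, 0, 0, -0.137, 0.003, -0.182, 0, 0, -0.152, 0.003, -0.211, 0, 0, -0.152, 0.003, -0.211, 0, 0, -0.152, 0.003, -0.211, 0], grip_force=6)

```text
clock: 17.45
position: [0.5398, 0.2425, 0.156]
ee_rot: [-1.198, 1.229, -1.228]
force: [-0.9, -0.5, 1.5]
width: 0.152
```

```bash
python3 cv.py 9
```

```text
t17.45 p [0.5398 0.2425 0.156 ] jaw -1.48 fing [-0.001 -0.    -1.   ] F [-0.9 -0.5  1.5] w 0.152
w [(454, np.float64(225.1)), (458, np.float64(224.3)), (508, np.float64(119.0)), (512, np.float64(121.2)), (516, np.float64(122.4)), (520, np.float64(123.3)), (524, np.float64(124.1)), (528, np.float64(124.9)), (532, np.float64(133.1)), (536, np.float64(134.8)), (540, np.float64(136.1)), (544, np.float64(137.8)), (548, np.float64(139.3)), (552, np.float64(140.7)), (556, np.float64(142.1)), (560, np.float64(143.7)), (564, np.float64(145.2)), (568, np.float64(146.8)), (572, np.float64(147.6)), (577, np.float64(133.2)), (581, np.float64(132.1)), (585, np.float64(135.0)), (589, np.float64(136.3)), (593, np.float64(138.5)), (597, np.float64(141.8)), (601, np.float64(144.2)), (605, np.float64(148.5)), (609, np.float64(151.3)), (613, np.float64(154.3)), (617, np.float64(157.1)), (621, np.float64(160.5)), (625, np.float64(163.6)), (629, np.float64(165.6))]
s [(509, np.float64(583.1)), (529, np.float64(568.6)), (539, np.float64(557.8)), (554, np.float64(117.3)), (558, np.float64(120.1)), (562, np.float64(127.4)), (566, np.float64(133.2)), (570, np.float64(138.8)), (574, np.float64(133.9)), (578, np.float64(135.1)), (582, np.float64(128.6)), (586, np.float64(131.1)), (590, np.float64(142.6)), (594, np.float64(140.8)), (598, np.float64(134.5)), (602, np.float64(142.9)), (606, np.float64(152.5)), (611, np.float64(155.9)), (615, np.float64(151.3)), (619, np.float64(160.9)), (623, np.float64(165.0)), (627, np.float64(163.1))]
```

View pics/w9.png

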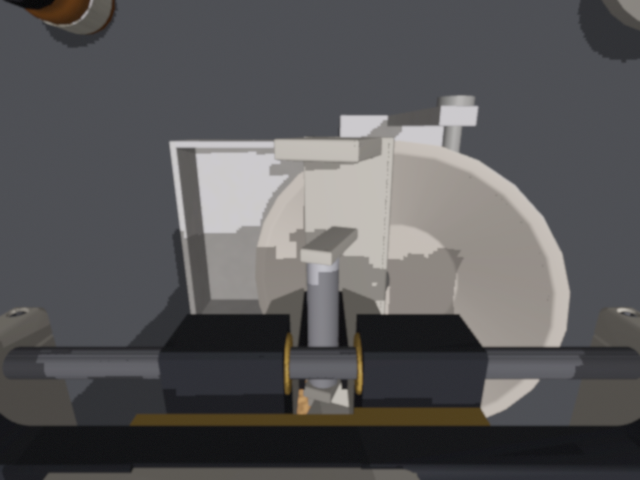

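The blade slope (0.364 rad) matches the bowl's rim slope (0.367 rad), so it lies flush. I keep tipping.

carry_out(steps=[0, -0.013, 0, -0.03, 0, 0, -0.024, 0, -0.061, 0, 0, -0.033, 0, -0.092, 0, 0, -0.041, 0, -0.124, 0, 0, -0.048, 0, -0.156, 0, 0, -0.053, 0, -0.188, 0, 0, -0.055, 0, -0.221, 0, 0, -0.057, 0, -0.254, 0, 0, -0.057, 0, -0.254, 0, 0, -0.057, 0, -0.254, 0, 0, -0.057, 0, -0.254, 0, 0, -0.057, 0, -0.254, 0], grip_force=8)

```text
clock: 18.75
position: [0.5336, 0.2427, 0.1304]
ee_rot: [-1.198, 1.229, -1.227]
force: [-4.1, 0.9, 1.2]
width: 0.148
```

```bash
python3 cv.py 10
```

```text
t18.75 p [0.5336 0.2427 0.1304] jaw -1.46 fing [-0.002 -0.    -1.   ] F [-4.1  0.9  1.2] w 0.148
w [(450, np.float64(199.3)), (454, np.float64(200.3)), (523, np.float64(89.5)), (527, np.float64(93.8)), (531, np.float64(96.7)), (535, np.float64(100.0)), (539, np.float64(109.4)), (543, np.float64(112.8)), (547, np.float64(116.6)), (551, np.float64(120.0)), (555, np.float64(123.7)), (559, np.float64(127.1)), (563, np.float64(130.6)), (567, np.float64(134.2)), (571, np.float64(137.1)), (576, np.float64(127.6)), (580, np.float64(122.4)), (584, np.float64(127.1)), (588, np.float64(131.5)), (592, np.float64(135.0)), (596, np.float64(141.9)), (600, np.float64(147.0)), (604, np.float64(155.9)), (608, np.float64(159.6)), (612, np.float64(164.9)), (616, np.float64(171.6)), (620, np.float64(176.9)), (624, np.float64(180.6))]
s [(507, np.float64(557.5)), (516, np.float64(548.7)), (526, np.float64(538.5)), (543, np.float64(96.7)), (547, np.float64(97.9)), (551, np.float64(102.5)), (555, np.float64(105.8)), (559, np.float64(112.5)), (563, np.float64(111.2)), (567, np.float64(115.8)), (571, np.float64(120.4)), (575, np.float64(121.7)), (580, np.float64(129.8)), (586, np.float64(133.7)), (595, np.float64(148.2)), (603, np.float64(141.6)), (607, np.float64(145.6)), (614, np.float64(169.0)), (620, np.float64(169.5)), (624, np.float64(174.1))]
```

View pics/w10.png

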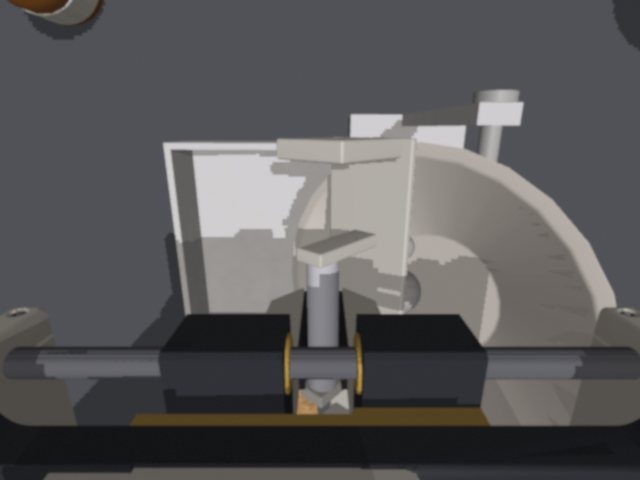

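The blade is still flush with the rim, both at about 0.73 rad, with balls waiting at (408,250) and (410,290). However, the bar has rolled about 5 mm up the pads, which uses up the clearance for more tilt. I'll bring the bowl level, regrip higher on the bar and tip again.

carry_out(steps=[0, 0.004, 0, 0.06, 0, 0, 0.016, 0, 0.117, 0, 0, 0.033, 0, 0.173, 0, 0, 0.057, 0, 0.227, 0, 0, 0.087, 0, 0.278, 0, 0, 0.122, 0, 0.327, 0, 0, 0.163, -0.003, 0.37, 0, 0, 0.209, -0.003, 0.41, 0, 0, 0.209, -0.003, 0.41, 0, 0, 0.209, -0.003, 0.41, 0], grip_force=8)

```text
clock: 19.85
position: [0.5561, 0.2422, 0.1718]
ee_rot: [-1.196, 1.228, -1.229]
force: [-0.2, -0.4, -0.5]
width: 0.147
```

```bash
python3 cv.py 11 | cut -c1-700
```

```text
t19.85 p [0.5561 0.2422 0.1718] jaw -1.51 fing [ 0.001  0.    -1.   ] F [-0.2 -0.4 -0.5] w 0.147
w [(470, np.float64(239.2)), (474, np.float64(240.2)), (505, np.float64(140.5)), (509, np.float64(140.7)), (513, np.float64(141.3)), (517, np.float64(141.4)), (521, np.float64(141.6)), (525, np.float64(140.9)), (529, np.float64(140.5)), (533, np.float64(140.5)), (537, np.float64(138.7)), (541, np.float64(148.5)), (545, np.float64(150.2)), (549, np.float64(151.0)), (553, np.float64(152.0)), (557, np.float64(152.8)), (561, np.float64(153.8)), (565, np.float64(154.3)), (569, np.float64(154.8)), (573, np.float64(155.6)), (577, np.float64(156.2)), (581, np.float64(157.1)), (585, np.float64(156.1)), (590, np.float64(139.6)), (594, np.float64(141.8)), (598, np.float64(142.2)), (602, np.float64(143.
s [(533, np.float64(594.3)), (550, np.float64(581.5)), (565, np.float64(127.1)), (569, np.float64(130.7)), (573, np.float64(133.0)), (577, np.float64(139.1)), (581, np.float64(144.6)), (585, np.float64(158.6)), (589, np.float64(144.4)), (593, np.float64(139.9)), (597, np.float64(145.5)), (601, np.float64(148.9)), (605, np.float64(144.6)), (609, np.float64(146.1)), (613, np.float64(150.9)), (617, np.float64(155.1)), (621, np.float64(157.4)), (625, np.float64(159.3)), (629, np.float64(158.0))]
```

carry_out(steps=[0, -0.01, 0, 0.03, 0, 0, -0.01, 0, 0.055, 0, 0, -0.01, 0, 0.055, 0, 0, -0.01, 0, 0.055, 0], grip_force=3)

```text
clock: 20.35
position: [0.5543, 0.2423, 0.1773]
ee_rot: [-1.197, 1.228, -1.228]
force: [0.2, 0.4, 0.0]
width: 0.154
```

```bash
python3 cv.py 12 | cut -c1-700
```

```text
t20.35 p [0.5543 0.2423 0.1773] jaw -1.48 fing [ 0. -0. -1.] F [0.2 0.4 0. ] w 0.154
w [(469, np.float64(246.5)), (473, np.float64(245.7)), (507, np.float64(150.0)), (511, np.float64(150.2)), (515, np.float64(150.1)), (519, np.float64(149.5)), (523, np.float64(149.4)), (527, np.float64(148.5)), (531, np.float64(147.3)), (535, np.float64(146.6)), (539, np.float64(151.8)), (543, np.float64(155.9)), (547, np.float64(156.6)), (551, np.float64(157.4)), (555, np.float64(158.2)), (559, np.float64(159.0)), (563, np.float64(159.7)), (567, np.float64(160.4)), (571, np.float64(161.0)), (575, np.float64(161.8)), (579, np.float64(162.6)), (583, np.float64(161.9)), (588, np.float64(140.1)), (592, np.float64(142.3)), (596, np.float64(142.9)), (600, np.float64(142.8)), (604, np.float64(144.
s [(521, np.float64(602.4)), (549, np.float64(590.4)), (562, np.float64(134.2)), (566, np.float64(138.4)), (570, np.float64(136.1)), (574, np.float64(137.2)), (578, np.float64(151.0)), (582, np.float64(157.5)), (586, np.float64(135.5)), (590, np.float64(142.4)), (594, np.float64(138.0)), (598, np.float64(136.4)), (602, np.float64(146.5)), (606, np.float64(148.9)), (610, np.float64(150.7)), (614, np.float64(151.4)), (618, np.float64(149.2)), (622, np.float64(153.3)), (626, np.float64(153.8))]
```

carry_out(steps=[0, -0.02, 0, 0.015, 0, 0, -0.05, 0, 0.015, 0, 0, -0.05, 0, 0, 0, 0.2, -0.05, 0, 0, 0, 0.3, -0.05, 0, 0, 0, 0.3, -0.05, 0, 0, 0, 0.3, -0.05, 0, 0, 0, 0.3, -0.05, 0, 0.03, 0, 0.3, -0.05, 0, 0.05, 0, 0.3, -0.05, 0, 0.05, 0, 0.3, -0.05, 0, 0.05, 0])

```text
clock: 21.55
position: [0.5494, 0.2424, 0.1824]
ee_rot: [-1.197, 1.228, -1.228]
force: [0.2, 0.8, -0.0]
width: 0.302
```

```bash
python3 cv.py 13 | cut -c1-800; python3 - <<'E'
from h import *
w=np.load('w13.npz'); P,p=w['P'],w['p']; z=P[...,2]
S=(p.min(-1)>100)&(abs(P[...,0]-.56)<.06)&(P[...,1]>.24)&(P[...,1]<.34)
for lo,hi in((.19,.203),):
    m=S&(z>lo)&(z<hi); k,lab,s,_=cv2.connectedComponentsWithStats(m.astype(np.uint8))
    for i in range(1,k):
        if s[i,4]>60: t=P[lab==i]; R=cv2.minAreaRect((t[:,:2]*1000).astype(np.float32)); print(s[i,4],np.round(t.mean(0),4),np.round(R[0],1),np.round(R[1],1),round(R[2],1))
E
```

```text
t21.55 p [0.5494 0.2424 0.1824] jaw -1.49 fing [ 0.  0. -1.] F [ 0.2  0.8 -0. ] w 0.302
w [(464, np.float64(251.0)), (468, np.float64(251.0)), (506, np.float64(153.4)), (510, np.float64(154.0)), (514, np.float64(153.9)), (518, np.float64(153.4)), (522, np.float64(152.4)), (526, np.float64(151.2)), (530, np.float64(150.6)), (534, np.float64(153.4)), (538, np.float64(157.8)), (542, np.float64(157.8)), (546, np.float64(157.8)), (550, np.float64(158.2)), (554, np.float64(158.2)), (558, np.float64(158.1)), (562, np.float64(158.4)), (566, np.float64(157.9)), (570, np.float64(157.9)), (574, np.float64(158.0)), (578, np.float64(157.6)), (582, np.float64(142.5)), (586, np.float64(140.2)), (590, np.float64(140.4)), (594, np.float64(142.0)), (598, np.float64(142.7)), (602, np.float64(143.5)), (606, np.float64(145.1)), (610, np.float64(146.8)), (614, np.float64(147.7)), (618, np.float64(
s [(542, np.float64(600.3)), (553, np.float64(508.3)), (563, np.float64(156.2)), (567, np.float64(138.7)), (571, np.float64(144.0)), (575, np.float64(143.5)), (579, np.float64(154.5)), (583, np.float64(141.2)), (587, np.float64(149.0)), (591, np.float64(139.8)), (595, np.float64(138.8)), (599, np.float64(143.8)), (603, np.float64(144.4)), (607, np.float64(152.6)), (611, np.float64(145.5)), (615, np.float64(152.6)), (619, np.float64(151.1)), (623, np.float64(153.0)), (627, np.float64(153.2))]
1830 [0.5571 0.3189 0.1968] [557.2 318.9] [ 7.7 34. ] 88.5
2371 [0.5554 0.2617 0.1943] [555.7 260.1] [40.1 13.7] 88.5
```

The card is flat on the rim again, front edge about 36 mm behind the lip. I regrip 6 mm above the tips and tip again, allowing for the roll.

carry_out(steps=[0.3, 0.055, 0, 0, 0, 0.3, 0.055, 0, 0, 0, 0.3, 0.055, 0, 0, 0, 0, 0.055, 0, 0, 0, 0, 0.055, 0, 0, 0, 0, 0.055, 0, 0, 0, 0, 0.055, 0, 0, 0, 0, 0.055, 0, 0, 0], grip_force=8)

```text
clock: 22.45
position: [0.5549, 0.2423, 0.1823]
ee_rot: [-1.197, 1.228, -1.228]
force: [-0.5, 0.3, -0.6]
width: 0.144
```

carry_out(steps=[0, -0.023, 0, -0.027, 0, 0, -0.046, 0, -0.054, 0, 0, -0.067, 0, -0.083, 0, 0, -0.087, 0.002, -0.112, 0, 0, -0.122, 0.003, -0.174, 0, 0, -0.152, 0.004, -0.239, 0, 0, -0.176, 0.004, -0.307, 0, 0, -0.193, 0.004, -0.377, 0, 0, -0.205, 0.004, -0.448, 0, 0, -0.205, 0.004, -0.448, 0, 0, -0.205, 0.004, -0.448, 0, 0, -0.205, 0.004, -0.448, 0])

```text
clock: 23.65
position: [0.5334, 0.2426, 0.1372]
ee_rot: [-1.199, 1.229, -1.228]
force: [-5.2, -0.3, 1.4]
width: 0.148
```

carry_out(steps=[0, -0.003, 0, -0.037, 0, 0, -0.004, 0, -0.073, 0, 0, -0.004, 0, -0.095, 0, 0, -0.004, 0, -0.095, 0, 0, -0.004, 0, -0.095, 0, 0, -0.004, 0, -0.095, 0, 0, -0.004, 0, -0.095, 0, 0, -0.004, 0, -0.095, 0, 0, -0.004, 0, -0.095, 0, 0, -0.004, 0, -0.095, 0])

```text
clock: 24.65
position: [0.5332, 0.2426, 0.1279]
ee_rot: [-1.198, 1.229, -1.228]
force: [-5.4, -0.6, 2.4]
width: 0.148
```

```bash
python3 cv.py 14 | cut -c1-800
```

```text
t24.65 p [0.5332 0.2426 0.1279] jaw -1.47 fing [-0.001 -0.001 -1.   ] F [-5.4 -0.6  2.4] w 0.148
w [(450, np.float64(196.1)), (454, np.float64(198.4)), (525, np.float64(142.5)), (529, np.float64(141.6)), (533, np.float64(109.6)), (537, np.float64(91.7)), (541, np.float64(95.6)), (545, np.float64(107.0)), (549, np.float64(111.1)), (553, np.float64(115.4)), (557, np.float64(119.6)), (561, np.float64(123.7)), (565, np.float64(128.1)), (569, np.float64(132.3)), (573, np.float64(132.4)), (577, np.float64(122.7)), (581, np.float64(119.5)), (585, np.float64(123.1)), (589, np.float64(129.9)), (593, np.float64(136.8)), (597, np.float64(143.7)), (601, np.float64(151.8)), (605, np.float64(155.0)), (609, np.float64(170.4)), (613, np.float64(174.8)), (617, np.float64(179.6)), (621, np.float64(183.7))]
s [(503, np.float64(556.7)), (510, np.float64(548.8)), (521, np.float64(546.2)), (530, np.float64(531.0)), (544, np.float64(90.2)), (548, np.float64(94.9)), (553, np.float64(103.2)), (557, np.float64(220.3)), (562, np.float64(110.8)), (568, np.float64(121.2)), (574, np.float64(133.5)), (599, np.float64(139.0)), (603, np.float64(144.0)), (608, np.float64(142.3)), (612, np.float64(172.4)), (616, np.float64(169.8)), (620, np.float64(182.2))]
```

View pics/w14.png

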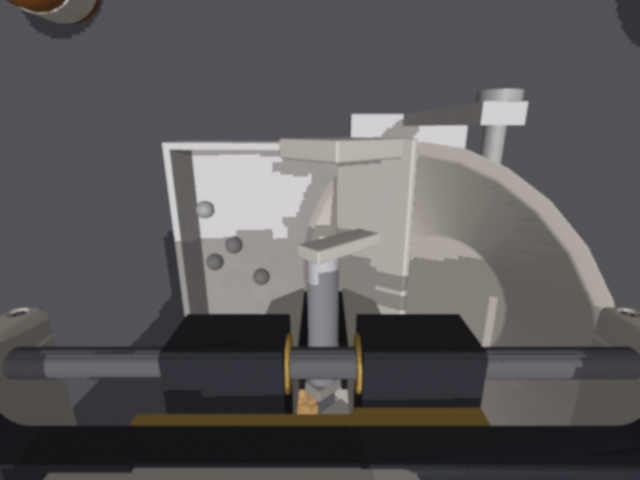

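The four small balls are in the tray at (205,210), (234,245), (215,262) and (261,277), with tilt about 0.81 rad. Now I return the bowl to level.

carry_out(steps=[0, 0.004, 0, 0.073, 0, 0, 0.016, 0, 0.137, 0, 0, 0.033, 0, 0.2, 0, 0, 0.057, 0, 0.261, 0, 0, 0.087, 0, 0.319, 0, 0, 0.122, 0, 0.374, 0, 0, 0.163, -0.003, 0.425, 0, 0, 0.205, -0.003, 0.472, 0, 0, 0.205, -0.003, 0.5, 0, 0, 0.205, -0.003, 0.53, 0, 0, 0.205, -0.003, 0.56, 0, 0, 0.205, -0.003, 0.6, 0], grip_force=12)

```text
clock: 25.95
position: [0.5543, 0.2422, 0.1879]
ee_rot: [-1.197, 1.228, -1.228]
force: [0.6, 0.3, -1.6]
width: 0.148
```

carry_out(steps=[0, 0, 0, 0.1, 0, 0, 0, 0, 0.2, 0, 0, 0, 0, 0.3, 0, 0, 0, 0, 0.4, 0, 0, 0, 0, 0.4, 0])

```text
clock: 26.45
position: [0.5552, 0.243, 0.2299]
ee_rot: [-1.194, 1.227, -1.228]
force: [0.8, -0.0, -1.3]
width: 0.149
```

```bash
python3 cv.py 15 | cut -c1-900
```

```text
t26.45 p [0.5552 0.243  0.2299] jaw -1.49 fing [ 0.003  0.001 -1.   ] F [ 0.8 -0.  -1.3] w 0.149
w [(469, np.float64(299.8)), (473, np.float64(303.6)), (477, np.float64(306.0)), (508, np.float64(154.3)), (512, np.float64(154.0)), (516, np.float64(153.4)), (520, np.float64(153.1)), (524, np.float64(151.8)), (528, np.float64(150.3)), (532, np.float64(150.1)), (536, np.float64(148.8)), (540, np.float64(147.2)), (544, np.float64(145.5)), (548, np.float64(148.4)), (552, np.float64(237.6)), (556, np.float64(204.7)), (560, np.float64(206.9)), (564, np.float64(209.2)), (568, np.float64(211.6)), (572, np.float64(213.8)), (576, np.float64(216.2)), (580, np.float64(218.5)), (584, np.float64(221.0)), (588, np.float64(223.3)), (592, np.float64(222.3)), (610, np.float64(146.4)), (614, np.float64(146.9)), (618, np.float64(148.6)), (622, np.float64(150.4)), (626, np.float64(151.0)), (630, np.float64(151.7))]
s [(528, np.float64(143.1)), (533, np.float64(145.6)), (538, np.float64(151.9)), (542, np.float64(141.8)), (546, np.float64(141.1)), (550, np.float64(143.3)), (554, np.float64(140.9)), (558, np.float64(139.2)), (562, np.float64(140.6)), (566, np.float64(132.5)), (570, np.float64(142.5)), (574, np.float64(150.3)), (578, np.float64(145.4)), (582, np.float64(137.1)), (586, np.float64(146.7)), (590, np.float64(220.9)), (594, np.float64(147.2)), (598, np.float64(142.9)), (602, np.float64(143.0)), (606, np.float64(148.5)), (610, np.float64(144.6)), (614, np.float64(145.5)), (618, np.float64(145.7)), (622, np.float64(149.3)), (626, np.float64(149.6)), (630, np.float64(152.7))]
```

View pics/w15.png

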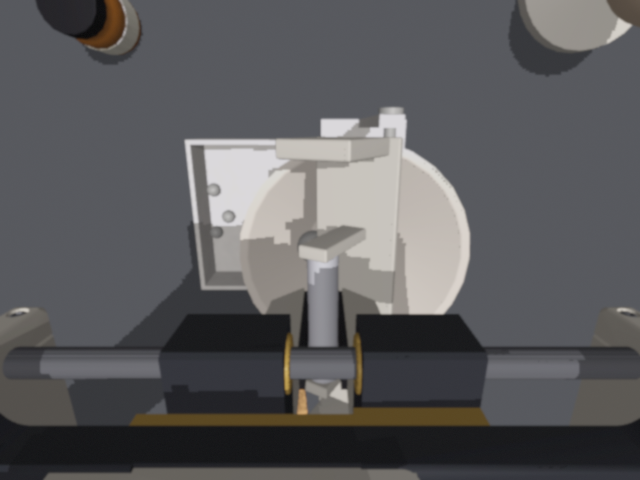

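The bowl is level again. The card hangs pitched about 0.53 rad with its front edge low, so I'll set that edge on the mat and roll it flat before letting go.

carry_out(steps=[0, -0.1, -0.3, 0, 0.09, 0, -0.25, -0.65, 0, 0.09, 0, -0.4, -1, 0, 0.09, 0, -0.4, -1, 0, 0.09])

```text
clock: 26.95
position: [0.5129, 0.1366, 0.2271]
ee_rot: [-1.232, 1.18, -1.182]
force: [0.4, -0.9, -2.0]
width: 0.146
```

carry_out(steps=[0, -0.15, -0.3, 0, 0, 0, -0.3, -0.65, -0.1, 0, 0, -0.4, -1, -0.3, 0, 0, -0.4, -1, -0.3, 0])

```text
clock: 27.35
position: [0.4716, 0.037, 0.1953]
ee_rot: [-1.234, 1.183, -1.18]
force: [-0.5, 0.4, -1.8]
width: 0.147
```

carry_out(steps=[0, -0.1, -0.2, -0.2, 0, 0, -0.19, -0.43, -0.4, 0, 0, -0.19, -0.43, -0.7, 0, 0, -0.19, -0.43, -1, 0, 0, -0.19, -0.43, -1, 0, 0, -0.19, -0.43, -1, 0, 0, -0.19, -0.43, -1, 0])

```text
clock: 28.05
position: [0.4566, 0.0, 0.0992]
ee_rot: [-1.229, 1.174, -1.176]
force: [0.5, 0.4, -0.9]
width: 0.146
```

```bash
python3 - <<'E'
from h import *
p,d,P=cardview('w16')
t=P[(p.min(-1)>100)&(abs(P[...,1]-.05)<.014)&(P[...,2]>.03)&(abs(P[...,0]-.48)<.06)]; b=np.round(t[:,0],3)
print([(round(x*1000),round(1000*np.median(t[b==x][:,2]),1)) for x in np.unique(b)[::3]])
z=P[...,2]; m=(p[...,0].astype(int)-p[...,2]>60)&(z<.012)&(abs(P[...,1]-.07)<.03)&(abs(P[...,0]-.48)<.08); q=P[m]; print('mat',np.round(q.min(0),3),np.round(q.max(0),3))
E
```

```text
t28.05 p [0.4566 0.     0.0992] jaw 2.6 fing [ 0.002  0.    -1.   ] F [ 0.5  0.4 -0.9] w 0.146
[(444, np.float64(113.1)), (447, np.float64(112.3)), (450, np.float64(106.7)), (453, np.float64(73.3)), (456, np.float64(75.3)), (459, np.float64(77.0)), (462, np.float64(78.6)), (465, np.float64(80.4)), (468, np.float64(82.2)), (471, np.float64(84.0)), (474, np.float64(85.8)), (477, np.float64(87.4)), (480, np.float64(89.1)), (483, np.float64(91.1)), (486, np.float64(92.8)), (489, np.float64(92.4)), (533, np.float64(173.9)), (536, np.float64(171.9)), (539, np.float64(168.8))]
mat [ 0.423  0.04  -0.001] [0.524 0.092 0.005]
```

carry_out(steps=[0, 0, 0, -0.25, 0, 0, 0, 0, -0.5, 0, 0, 0, 0, -0.6, 0, 0, 0, 0, -0.64, 0, 0, 0, 0, -0.66, 0, 0, 0, 0, -0.66, 0])

```text
clock: 28.7
position: [0.4574, -0.0004, 0.0334]
ee_rot: [-1.228, 1.174, -1.178]
force: [0.6, -0.5, 2.2]
width: 0.144
```

carry_out(steps=[0, 0, 0, 0, 0, 0, 0.026, 0, -0.005, 0, 0, 0.052, 0, -0.01, 0, 0, 0.092, 0, -0.018, 0, 0, 0.13, 0, -0.03, 0, 0, 0.167, 0, -0.047, 0, 0, 0.2, 0, -0.06, 0, 0, 0.2, 0, -0.06, 0], grip_force=4)

```text
clock: 29.5
position: [0.4757, -0.0007, 0.0255]
ee_rot: [-1.23, 1.177, -1.176]
force: [0.0, -0.6, -0.6]
width: 0.155
```

```bash
python3 - <<'E'
from h import *
p,d,P=cardview('w17')
t=P[(p.min(-1)>100)&(abs(P[...,1]-.05)<.014)&(P[...,2]>.003)&(abs(P[...,0]-.48)<.04)]; b=np.round(t[:,0],3)
print([(round(x*1000),round(1000*np.median(t[b==x][:,2]),1)) for x in np.unique(b)[::3]])
E
```

```text
t29.50 p [ 0.4757 -0.0007  0.0255] jaw 2.55 fing [-0. -0. -1.] F [ 0.  -0.6 -0.6] w 0.155
[(440, np.float64(3.2)), (443, np.float64(3.5)), (446, np.float64(3.5)), (449, np.float64(3.3)), (452, np.float64(6.3)), (455, np.float64(6.9)), (458, np.float64(7.0)), (461, np.float64(7.0)), (464, np.float64(7.2)), (467, np.float64(7.5)), (470, np.float64(7.8)), (473, np.float64(7.9)), (476, np.float64(8.0)), (479, np.float64(8.0)), (482, np.float64(7.6)), (485, np.float64(7.7)), (488, np.float64(7.9)), (491, np.float64(7.9)), (494, np.float64(8.0)), (497, np.float64(3.4)), (500, np.float64(3.4)), (503, np.float64(3.4)), (506, np.float64(3.5)), (509, np.float64(3.3)), (512, np.float64(3.4)), (515, np.float64(3.4)), (518, np.float64(3.4))]
```

Flat on the mat, so I release and rise.

carry_out(steps=[0.4, 0, 0, 0, 0, 0.4, 0, 0, 0, 0, 0.4, 0, 0, 0, 0, 0.4, 0, 0, 0, 0, 0.4, 0, 0, 0, 0, 0.4, 0, 0, 0.1, 0, 0.4, 0, 0, 0.4, 0, 0.4, 0, 0, 0.8, 0, 0.4, 0, 0, 1, 0, 0.4, 0, 0, 1, 0])

```text
clock: 30.55
position: [0.4775, -0.0003, 0.1294]
ee_rot: [-1.226, 1.172, -1.179]
force: [0.9, -0.4, -0.1]
width: 0.399
```

carry_out(steps=[0.4, 0, 0, 0.5, 0, 0.4, 0, 0, 1, 0, 0.4, 0, 0, 1, 0])

```text
clock: 30.85
position: [0.4785, 0.0002, 0.2315]
ee_rot: [-1.223, 1.169, -1.18]
force: [-0.3, -0.2, -1.3]
width: 0.4
```

carry_out(steps=[0.4, -0.3, -0.5, 0.3, 0, 0.4, -0.5, -1, 0.5, 0, 0.4, -0.5, -1, 0.5, 0, 0.4, -0.5, -1, 0.5, 0, 0.4, -0.5, -1, 0.5, 0, 0.4, -0.5, -1, 0.5, 0])

```text
clock: 31.45
position: [0.4254, -0.0995, 0.2753]
ee_rot: [-1.231, 1.176, -1.174]
force: [-0.5, 0.1, -0.4]
width: 0.4
```

```bash
python3 - <<'E'
from h import *
st(); p,d=get_image('top'); p2,d2=get_image('scene')
a=cv2.resize(p[150:310,150:490,::-1],(640,301),interpolation=2); b=cv2.resize(p2[190:360,130:520,::-1],(640,279),interpolation=2)
cv2.imwrite('pics/end.png',cv2.vconcat([a,b]))
P=world('scene',d2); z=P[...,2]
t=P[(p2.min(-1)>110)&(abs(P[...,1])<.09)&(z>.004)&(z<.06)&(abs(P[...,0]-.476)<.05)]
m=t[t[:,2]>.043]; print('tabs',np.round(m.min(0),3),np.round(m.max(0),3)); q=t[(t[:,2]<.013)]; print('blade',len(q),np.median(q[:,2]))
E
```

```text
t31.45 p [ 0.4254 -0.0995  0.2753] jaw 2.65 fing [-0.001  0.001 -1.   ] F [-0.5  0.1 -0.4] w 0.4
tabs [ 0.458 -0.08   0.043] [0.499 0.079 0.053]
blade 932 0.007703271505915189
```

I've hit the picture limit, so I'll check the balls by depth.

```bash
python3 - <<'E'
from h import *
from scipy import ndimage as nd
for n in('top','scene'):
    p,d=get_image(n); P=world(n,d); z=P[...,2]
    X=(P[...,0]-.599)*.9996-(P[...,1]-.241)*.028; Y=(P[...,0]-.599)*.028+(P[...,1]-.241)
    sat=p.astype(int).mean(-1)
    for l,m in(('bowl',(np.hypot(X+.022,Y)<.05)&(z>.1)&(z<.2)),('tray',(X>-.165)&(X<-.05)&(abs(Y)<.07)&(z<.04))):
        zz=np.where(m,z,0); base=np.median(z[m]); k=m&(z>(.131 if l=='bowl' else .0095))&((np.hypot(X+.022,Y)<.036) if l=='bowl' else True)
        lab,c=nd.label(k)
        for i in range(1,c+1):
            q=lab==i
            if q.sum()>4: print(n,l,'base%.3f'%base,q.sum(),'x%.3f y%.3f top%.3f grey%d'%(X[q].mean(),Y[q].mean(),z[q].max(),sat[q].mean()))
for n in ('top',):
    z0=np.load('top0.npz'); P0=world('top',z0['d']); p,d=get_image('top'); P=world('top',d)
    for l,(u0,u1,v0,v1) in dict(bob=(305,328,192,212),beaker=(308,338,150,183),jar=(155,185,272,302),stop=(462,480,272,292)).items():
        f=lambda A:np.round(A[v0:v1,u0:u1].reshape(-1,3)[(A[v0:v1,u0:u1,2].ravel()>.012)&(A[v0:v1,u0:u1,2].ravel()<.1)].mean(0),4); print(l,f(P0),f(P))
w=np.load('w15.npz')
E
```

```text
top bowl base0.129 47 x-0.050 y0.001 top0.157 grey189
top tray base0.004 16 x-0.121 y-0.038 top0.023 grey143
top tray base0.004 21 x-0.146 y-0.007 top0.023 grey202
top tray base0.004 20 x-0.157 y0.023 top0.025 grey205
top tray base0.004 16 x-0.158 y-0.022 top0.025 grey204
scene bowl base0.129 87 x-0.045 y0.001 top0.152 grey174
scene tray base0.006 10 x-0.164 y-0.058 top0.024 grey165
bob [0.6058 0.0111 0.0365] [0.6056 0.0113 0.0371]
beaker [ 0.7099 -0.0073  0.0517] [ 0.7097 -0.0072  0.0516]
jar [0.3625 0.4185 0.059 ] [0.3624 0.4185 0.0591]
stop [ 0.3798 -0.4217  0.0291] [ 0.38   -0.4219  0.0292]
```

```bash
python3 -c "
from h import *
st(); print(arm.sign_off())"
```

```text
t31.70 p [ 0.4256 -0.0999  0.2756] jaw 2.64 fing [-0.001  0.    -1.   ] F [0.7 0.8 0.1] w 0.401
the job is handed in; nothing more can be done
None
```

I pulled the card out of the far clip, laid it on the mat, took it again by its bar and tipped the bowl with it. I then laid the card back on the mat and handed the job in at 31.7 s.

The first tip reached only about 0.73 rad, because the bar rolled about 5 mm up the pads. No balls showed in the part of the tray I could see. I set the card down on the level rim, gripped the bar higher and tipped again to about 0.81 rad. The blade lay flush with its front edge about 36 mm behind the lip.

**Last checks:**
- **Small balls:** the top camera's depth shows four in the tray, well inside its edges.
- **Large ball:** one large ball sits in the bowl, about 30 mm from the centre of the mouth.
- **Bowl:** it looked level in the wrist view taken after the tip. I did not measure its angle again at the end.
- **Card:** it lies flat on the mat, centred within a few millimetres, and it is released. The gripper is 0.27 m up and touching nothing.
- **Bystanders:** the beaker, jar, bob and stopper have each moved less than 1 mm.

**Where the checks fell short:** the scene camera's depth picked out only one tray spot, which did not match any of the four balls, so the small-ball count rests on the top and wrist cameras. I had also reached the picture limit, so the final picture was checked only by its numbers.

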